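Clamp a heat sink with the bench screw press

ROBOT

A 6-joint arm with a two-finger parallel gripper is mounted at the origin on the work surface. World frame = base frame: x ahead of the robot, y to its left, z up, the work surface at z = 0. Lengths are in m, angles in rad, forces in N, time in s.
With the tool pointing down it reaches from about 0.15 to 0.775 m from the base axis. Payload 6.1 kg.
Tool frame: the origin (TCP) lies midway between the tips of the shut fingers; the grasp point (between the pads) lies bot.grip_point_offset behind it (bot.grip_point_offset is the distance from the TCP to the grasp point, in m); z points along the fingers, y is the direction in which the jaws open and shut (so a half turn about z gives the same grasp; the last joint's range is limited). The gripper opens to 85 mm and grips with 20 to 120 N. Pads are 22 mm wide; open, the fingers measure 114 mm over their backs; the gripper's body (76 mm by 85 mm) begins 54 mm behind the grasp point. The pads swing forward as they close: fully open they stand 13 mm farther back than shut.
Start: joints at [-1.245, 0.126, -0.04, 1.405, 0, 1.571], TCP at [0.168, -0.497, 0.231] pointing down, gripper open.
Joint ranges: [-2.72, 2.72], [-0.95, 1.95], [-1.27, 1.35], [-1.78, 2.02], [-1.46, 1.47], [-3.14, 3.14]. Speed limits (rad/s): [2.39, 2.39, 3.01, 3.14, 3.14, 3.14].

INTERFACE

Orientations are given as a unit quaternion [w, x, y, z].
In Python, from bench import bot gives the robot as it stands.
- The arm moves only by the shell command python3 -m jog 'ROWS' [OPENING]. ROWS is JSON, a list that holds one entry, the list of rows, each a list of 4 numbers: the shift along the world's x, y, z in m, then the turn about the world's z in rad. In form: [[[dx, dy, dz, turn], ...]]. A call has 1 to 5 rows; each row is the pose to reach, as a shift and turn from the pose measured when the call began; what a row does not reach only later rows make up. A row lasts 1/8 s, in which the tool goes at most 62.5 mm and 10.7 degrees, less where a joint would pass 70% of its speed; a pose out of reach is approached as far as the arm can. A call with a gripper value outside its range is refused whole. OPENING is the opening, from 0 (shut) to 1 (fully open), set as the call begins (- or left out, the last holds). The fingers move at their own pace and stop on an object; the grip force is fixed at half the most. Time passes only in rows, so rows that repeat a pose let the fingers close. It gives the time, the measured TCP pose, the force and the opening at its end, in the units of the state.
- bot.observe(): the state, without advancing time (a new reading comes with each control period).
- bot.capture(name): name is "scene" or "top"; returns the picture (384x512x3 uint8, red, green, blue); there is no depth.
- bot.camera_model(name): a dict with "camera_matrix" (3x3 intrinsics, pixels), "rvec" (rotation vector, rad) and "tvec" (3), from world to camera coordinates, as OpenCV has them. Camera axes: x right, y down, z forward; pixel columns grow to the right and rows downward; lengths in m; the calibration is good to about 2 mm. A picture is of the moment at which its call begins. camera_model takes no time and is no camera call.
- bot.finish_job(): hands the job in, once; it reports no verdict.
Trained networks look in the newest picture that a camera, given by its name, has taken for a name from the list of things; names that differ only in an ending like _2 or _b are one class to them, and where a whole thing is asked for, a point or a joint stands for the part that bears it (a point fixed in the world has none). Each returns a list of dicts, best first, with "score" (0 to 1); they miss things now and then, are a little off and sometimes report something else, mostly with a low value. They report only what shows in the picture. A call takes as long as a camera call.
- bot.trace(camera, query): "region" (384x512 bool, what is visible of it) and "position" ([column, row] in pixels, amid what is visible of it).
The state is a dict: "clock": time; "qpos": joint angles; "joint_vel": joint speeds; "joint_efforts": joint torques, N m; "position": TCP position; "orientation": TCP orientation; "contact_force": force on the tool from outside, world axes, zero at the start; "moment": the same for the moment, N m; "opening": finger opening in m.
Only numpy, scipy, OpenCV 4.12 (cv2) and the standard library are available. Lean on these libraries where they do the work, as an engineer would, in place of code of your own. Each camera call takes 0.05 s, during which the arm holds its last target. There are 200 camera calls.

TASK

The circuit board lying in one of the two screw presses has a heat sink on it that must be clamped while its adhesive sets. On that press (not the empty one), wind the crank clockwise as seen from above until the foot of the screw just meets the heat sink, then give it a quarter turn more and no further, and leave the crank standing there.

Things in the scene. Friction and masses are not known exactly. Their poses are not given: they have to be found in the camera images.
- crank (a joint): Crank of the loaded press, rad; grows clockwise seen from above, screw sinks 12 mm a turn. Starts at 1.5 to 4.2. Foot just touches the heat sink at 6.28, when (as at 0) the arm lies along the bridge pointing at the small steel stud on its top, 90 mm left of the screw as the robot sees it. A quarter turn more is 7.85: arm square to the bridge, away from the robot. Turns with 2 to 3 N at the knob; stays where left.
- crank_knob (a point): Centre of the upright black knob on that crank's arm: 24 mm diameter, 45 mm tall, this point 22.5 mm below its top and 24.5 mm above the flat steel arm. It spins freely on its pin, so it can be held from above, hand not turning, and led round. It circles the screw at 60 mm radius, 234.5 mm above the table at crank 0, sinking with the screw. Nothing near stands higher than the arm.
- foot: Round black rubber foot, 40 mm diameter, under that press's screw; origin: centre of its underside, on the upright axis of screw and crank. It does not turn. It is sprung: past contact it presses with 8 N per mm of screw travel. The press: grey base 160 x 200 x 25 mm, two steel columns, bridge bar 45 x 200 mm, top 160 mm up, turned up to 0.45 rad. An identical empty press stands beside it.
- work: Loose green circuit board 110 x 80 x 4 mm with a black finned heat sink 50 x 50 mm in its middle, lying ready in the low nest on the press base under the foot; not to be handled. Origin: centre of the board's underside, 25 mm above the table; the heat sink's top is 40 mm higher. Another such board and a bare heat sink lie outside the presses.

How it is judged:
By the outcome, as a careful person would: the job done as asked, in the order asked, and still so for the second after the job is handed in, with the robot touching nothing.
It also fails if it takes over 54 s, if anything falls off the work surface, if the arm or the gripper's body presses on something with over 40 N, if the wrist force passes 120 N, or if a joint passes its speed limit or range.

## Working session

There is one attempt and no reset: what is moved stays moved. The work goes in short steps, Python scripts to look and compute and a shell command to move; the robot and the scene stay as the last step left them, time stands still between calls to the robot, and variables do not carry over. Pictures are saved under pics/ and viewed, about 8 in all and at most 12, crops included, and the job is handed in when it is done.

```bash
mkdir -p pics
cat > h.py <<'E'
import numpy as np, cv2
from bench import bot
def cam(n):
    m=bot.camera_model(n); return np.array(m["camera_matrix"],float),np.array(m["rvec"],float),np.array(m["tvec"],float)
def proj(n,P):
    K,r,t=cam(n); return cv2.projectPoints(np.array(P,float).reshape(-1,1,3),r,t,K,None)[0].reshape(-1,2)
def ray(n,p):
    K,r,t=cam(n); R=cv2.Rodrigues(r)[0]; d=R.T@np.linalg.inv(K)@np.array([p[0],p[1],1.]); return (-R.T@t.reshape(3)),d
def tri(a,b):
    P=[]
    for n in ("scene","top"):
        K,r,t=cam(n); P.append(K@np.c_[cv2.Rodrigues(r)[0],t.reshape(3)])
    X=cv2.triangulatePoints(P[0],P[1],np.array(a,float).reshape(2,1),np.array(b,float).reshape(2,1)).ravel(); return X[:3]/X[3]
def onz(n,p,z):
    c,d=ray(n,p); return c+d*(z-c[2])/d[2]
E
python3 - <<'E'
from h import *
ims=[]
for n in("scene","top"):
    im=bot.capture(n); cv2.imwrite(f"pics/{n}0.png",im[:,:,::-1])
    for q in("crank_knob","crank","foot","work"):
        for r in bot.trace(n,q)[:3]: print(n,q,round(r["score"],2),np.round(r["position"],1),r["region"].sum())
    print(n,ray(n,(256,192)))
s=bot.observe(); print(s["clock"],s["position"],s["orientation"],s["opening"],bot.grip_point_offset,s["contact_force"])
E
```

```text
scene crank_knob 0.53 [182.6 107.3] 297
scene crank_knob 0.37 [203.2 192.5] 1036
scene crank 0.94 [186. 117.] 611
scene foot 0.7 [209.5 175.7] 147
scene work 0.83 [202.2 193.3] 1005
scene (array([0.82254345, 0.45553031, 0.56140808]), array([-0.38051985, -0.68573725, -0.62064177]))
top crank_knob 0.65 [375.4 169.7] 161
top crank 0.9 [359.4 174.3] 458
top work 0.98 [328.9 195.8] 676
top (array([0.46676784, 0.01835487, 1.11602996]), array([ 0.10260794, -0.01328795, -0.99468852]))
0.5 [ 0.16802445 -0.49735944  0.23127697] [-1.36588230e-05  9.86764258e-01  1.62161333e-01  1.05394533e-05] 0.085193472641218 0.0187 [-0.26613283  0.42747095 -1.02990095]
```

View pics/scene0.png

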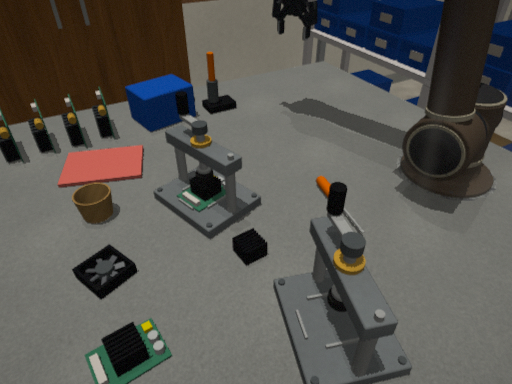

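View pics/top0.png

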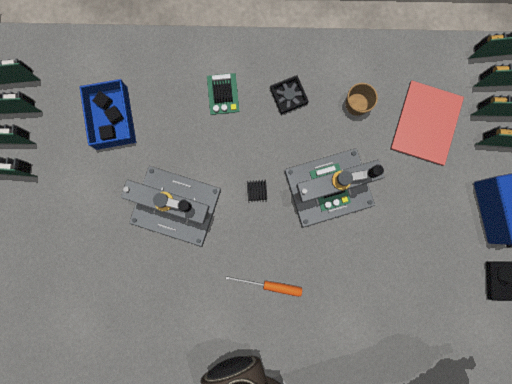

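The loaded press is the one on the robot's right. In the top view its hub is at (344,180), its knob at (376,171) and its stud at (305,190). In the scene view they are at (200,128), (183,103) and (235,155). The empty press is at top (170,205). I'll triangulate these points.

Run:
```python
from h import *
a=bot.capture("scene");b=bot.capture("top")
ra=bot.trace("scene","crank_knob")[0];rb=bot.trace("top","crank_knob")[0]
print("knob",ra["score"],rb["score"],tri(ra["position"],rb["position"]), tri((182.5,103),(376,171)))
print("hub top",tri((200,127),(344,180)),"stud",tri((235,155),(305,190)))
for z in(.2275,): print("knob@z",onz("top",(375.5,171),z))
A=cv2.resize(a[80:190,140:270],None,fx=5,fy=5,interpolation=cv2.INTER_CUBIC);B=cv2.resize(b[140:230,275:395],None,fx=5,fy=5,interpolation=cv2.INTER_CUBIC)
cv2.imwrite("pics/a1.png",A[:,:,::-1]);cv2.imwrite("pics/b1.png",B[:,:,::-1])
```

```text
knob 0.56 0.45 [ 0.61011186 -0.24627241  0.2270553 ] [ 0.60741696 -0.25036324  0.22827581]
hub top [ 0.59316342 -0.18961977  0.19640528] stud [ 0.56656022 -0.10319764  0.1700966 ]
knob@z [ 0.60844728 -0.24994874  0.2275    ]
```

View pics/a1.png

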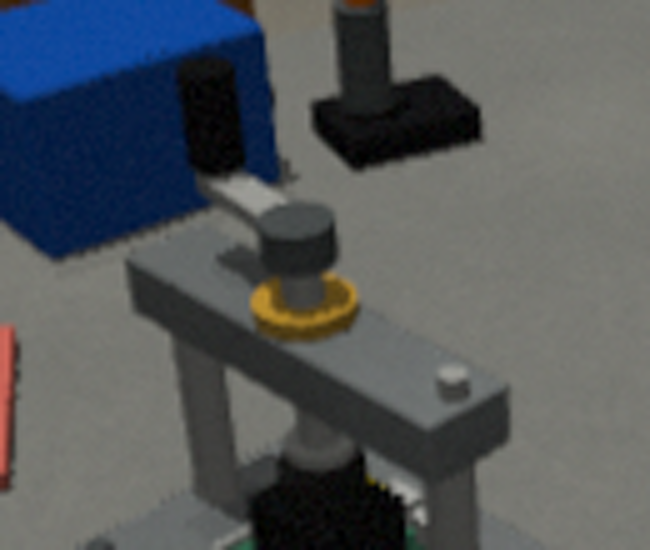

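View pics/b1.png

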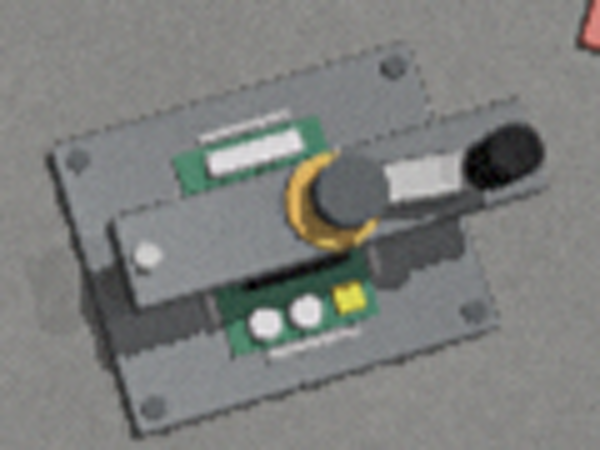

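Run:
```python
from h import *
kn=tri((182.3,102.6),(375.6,171.2)); hub=tri((199.2,124.6),(345,177.4)); st=tri((230.2,154),(304.2,190.8))
print("knob",kn,"top",tri((181,92.7),(378.8,169.3)),"\nhub",hub,"stud",st)
d=st-hub; k=kn-hub; print("stud r",np.hypot(*d[:2]),"knob r",np.hypot(*k[:2]))
th0=np.arctan2(d[1],d[0]); th=np.arctan2(k[1],k[0]); print("stud dir",th0,"knob",th,"crank",(th0-th)%(2*np.pi))
# base corners at z=.025 from top
cs=[((x+.5)/5-.5+275,(y+.5)/5-.5+140) for x,y in((52,150),(403,42),(495,330),(137,435))]
C=np.array([onz("top",c,.025) for c in cs]); print(C[:,:2],C.mean(0)); 
print([np.linalg.norm(C[i]-C[(i+1)%4]) for i in range(4)], [np.arctan2(*(C[a]-C[b])[[1,0]]) for a,b in((0,1),(3,2))])
```

```text
knob [ 0.60731563 -0.24939687  0.22941762] top [ 0.60768059 -0.24940423  0.25134977] 
hub [ 0.59652764 -0.18956773  0.20312615] stud [ 0.5691017  -0.10396749  0.1715892 ]
stud r 0.08988650145461985 knob r 0.06079396392526465
stud dir 1.8808580072438372 knob -1.3923998386715353 crank 3.2732578459153725
[[ 0.64014577 -0.07183433]
 [ 0.70155029 -0.25789855]
 [ 0.54899701 -0.30490288]
 [ 0.49087106 -0.11749422]] [ 0.59539103 -0.1880325   0.025     ]
[np.float64(0.19593469970636113), np.float64(0.15963054502556698), np.float64(0.19621577520474712), np.float64(0.1561017796799159)] [np.float64(1.8895599988292198), np.float64(1.8715444485021664)]
```

Measurements agree with the text: stud radius 89.9 mm, knob radius 60.8 mm, knob height 229 mm, and the base centre sits under the hub. The axis is at about (0.596, -0.189), the bridge direction is 1.881, and the crank is at about 3.27. Now I'll approach.

```bash
python3 -m jog '[[[0.04,0.022,0.03,0],[0.09,0.05,0.06,0],[0.14,0.08,0.075,0],[0.19,0.107,0.08,0],[0.24,0.135,0.08,0]]]' 0.75; python3 -m jog '[[[0.05,0.028,0,0],[0.1,0.056,0,0],[0.15,0.084,0,0],[0.18,0.102,0,0],[0.198,0.112,0,0]]]'
```

```text
clock: 1.32
position: [0.4097, -0.3615, 0.3122]
orientation: [0.001, 0.987, 0.162, 0.001]
contact_force: [-0.1, -0.0, -0.4]
opening: 0.0643
clock: 1.95
position: [0.6094, -0.248, 0.3113]
orientation: [0.0, 0.987, 0.163, 0.0]
contact_force: [-0.7, -0.7, 0.1]
opening: 0.0639
```

```bash
python3 -m jog '[[[-0.002,-0.001,-0.03,0],[-0.002,-0.001,-0.06,0],[-0.002,-0.001,-0.08,0],[-0.002,-0.001,-0.092,0],[-0.002,-0.001,-0.098,0]]]'
python3 - <<'E'
from h import *
a=bot.capture("scene");b=bot.capture("top")
A=cv2.resize(a[50:160,130:260],(650,550));B=cv2.resize(b[140:230,300:420],(0,0),fx=5,fy=5)
cv2.imwrite("pics/a2.png",np.vstack([cv2.resize(A,(600,300))[:,:],cv2.resize(B,(600,300))])[:,:,::-1])
E
```

```text
clock: 2.58
position: [0.6073, -0.249, 0.213]
orientation: [0.0, 0.987, 0.163, 0.0]
contact_force: [-0.5, -0.3, 0.8]
opening: 0.0637
```

View pics/a2.png

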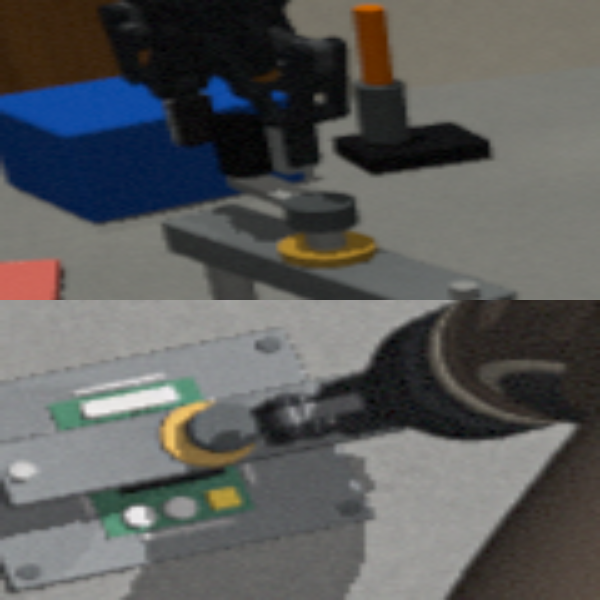

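The jaws straddle the knob: in the upper crop the knob is at about (240,145), between fingers at (195,120) and (300,150). Now I'll close them.

```bash
python3 -m jog '[[[0,0,0,0],[0,0,0,0],[0,0,0,0],[0,0,0,0],[0,0,0,0]]]' 0
```

```text
clock: 3.3
position: [0.6078, -0.2498, 0.2142]
orientation: [0.001, 0.987, 0.163, 0.001]
contact_force: [1.6, -4.6, 4.8]
opening: 0.0229
```

```bash
cat > w.py <<'E'
import sys; from h import *
cx,cy,step,n=map(float,sys.argv[1:5]); s=bot.observe(); p=s["position"]
f=np.arctan2(p[1]-cy,p[0]-cx); print("phi",f,"r",np.hypot(p[1]-cy,p[0]-cx),"crank(mod)",(1.881-f)%(2*np.pi),"F",np.round(s["contact_force"],1))
for i in range(1,int(n)+1):
    g=f-step*i; print(np.round([cx+.06*np.cos(g)-p[0],cy+.06*np.sin(g)-p[1],-.00191*step*i],4))
E
python3 w.py .596 -.19 .2 5
```

```text
phi -1.3759149016498848 r 0.060916576148419714 crank(mod) 3.2569149016498846 F [ 1.6 -4.6  4.8]
[-0.0121 -0.0002 -0.0004]
[-0.024   0.001  -0.0008]
[-0.0354  0.0046 -0.0011]
[-0.0459  0.0104 -0.0015]
[-0.0551  0.0182 -0.0019]
```

```bash
python3 -m jog '[[[-0.006,-0.0005,0,0],[-0.012,-0.0002,-0.0004,0],[-0.018,0.0003,-0.0006,0],[-0.024,0.001,-0.0008,0],[-0.03,0.0028,-0.001,0]]]' 0;  python3 w.py .596 -.19 .2 5
```

```text
clock: 3.92
position: [0.5771, -0.2475, 0.2133]
orientation: [0.002, 0.987, 0.163, 0.001]
contact_force: [0.2, -5.2, 3.4]
opening: 0.0223
phi -1.8878285057337236 r 0.06054231493424956 crank(mod) 3.7688285057337234 F [ 0.2 -5.2  3.4]
[-0.0108  0.0054 -0.0004]
[-0.0206  0.0123 -0.0008]
[-0.0288  0.021  -0.0011]
[-0.0351  0.0312 -0.0015]
[-0.0392  0.0425 -0.0019]
```

```bash
python3 -m jog '[[[-0.011,0.0054,-0.0004,0],[-0.0206,0.0123,-0.0008,0],[-0.0288,0.021,-0.0011,0],[-0.0351,0.0312,-0.0015,0],[-0.0392,0.0425,-0.0019,0]]]' 0;  python3 w.py .596 -.19 .2 5
```

```text
clock: 4.55
position: [0.5378, -0.2039, 0.2113]
orientation: [0.002, 0.987, 0.163, 0.001]
contact_force: [3.9, -0.9, -0.2]
opening: 0.0232
phi -2.9062928041408735 r 0.05980059697259706 crank(mod) 4.787292804140874 F [ 3.9 -0.9 -0.2]
[-0.0018  0.0118 -0.0004]
[-0.001   0.0238 -0.0008]
[ 0.0021  0.0353 -0.0011]
[ 0.0075  0.0461 -0.0015]
[ 0.0149  0.0555 -0.0019]
```

```bash
python3 -m jog '[[[-0.0018,0.0118,-0.0004,0],[-0.001,0.0238,-0.0008,0],[0.0021,0.0353,-0.0011,0],[0.0075,0.0461,-0.0015,0],[0.0149,0.0555,-0.0019,0]]]' 0;  python3 w.py .596 -.19 .2 5
```

```text
clock: 5.18
position: [0.5535, -0.1487, 0.2094]
orientation: [0.003, 0.987, 0.163, 0.001]
contact_force: [5.3, -7.9, -0.5]
opening: 0.0226
phi 2.3702813781267422 r 0.05924114698684152 crank(mod) 5.793903929052844 F [ 5.3 -7.9 -0.5]
[ 0.0086  0.0082 -0.0004]
[ 0.0191  0.014  -0.0008]
[ 0.0306  0.0175 -0.0011]
[ 0.0425  0.0187 -0.0015]
[ 0.0544  0.0175 -0.0019]
```

```bash
python3 -m jog '[[[0.0086,0.0082,-0.0004,0],[0.0191,0.014,-0.0008,0],[0.0306,0.0175,-0.0011,0],[0.0425,0.0185,-0.0015,0],[0.0544,0.0175,-0.0019,0]]]' 0;  python3 w.py .596 -.19 .2 5
python3 - <<'E'
from h import *
from scipy.optimize import least_squares
P=np.array([[.6078,-.2498],[.5771,-.2475],[.5378,-.2039],[.5535,-.1487],bot.observe()["position"][:2]])
print(P[-1],least_squares(lambda c:np.hypot(P[:,0]-c[0],P[:,1]-c[1])-c[2],[.596,-.19,.06]).x,least_squares(lambda c:np.hypot(P[:,0]-c[0],P[:,1]-c[1])-.06,[.596,-.19]).x)
for n in("scene","top"):
    im=bot.capture(n); cv2.imwrite(f"pics/{n}3.png",im[:,:,::-1])
E
```

```text
clock: 5.8
position: [0.6071, -0.1316, 0.2075]
orientation: [0.004, 0.987, 0.163, -0.0]
contact_force: [-3.5, -6.1, 4.7]
opening: 0.0225
phi 1.3824939806182064 r 0.0594647310487628 crank(mod) 0.4985060193817936 F [-3.5 -6.1  4.7]
[ 0.0116 -0.0029 -0.0004]
[ 0.0222 -0.0085 -0.0008]
[ 0.0314 -0.0161 -0.0011]
[ 0.039  -0.0254 -0.0015]
[ 0.0445 -0.036  -0.0019]
[ 0.60713129 -0.1315864 ] [ 0.59647176 -0.19071286  0.06009516] [ 0.59637612 -0.19072572]
```

```bash
python3 -m jog '[[[0.011,-0.0032,-0.0004,0],[0.0217,-0.0086,-0.0008,0],[0.0311,-0.0161,-0.0011,0],[0.0388,-0.0252,-0.0015,0],[0.0425,-0.0315,-0.0018,0]]]' 0;  python3 w.py .5964 -.1907 .05 5
```

```text
clock: 6.52
position: [0.6502, -0.1636, 0.2057]
orientation: [0.004, 0.987, 0.162, -0.001]
contact_force: [-7.1, -0.6, 6.9]
opening: 0.0225
phi 0.4669546776085054 r 0.06029151170017735 crank(mod) 1.4140453223914946 F [-7.1 -0.6  6.9]
[ 0.001  -0.0028 -0.0001]
[ 0.0022 -0.0056 -0.0002]
[ 0.0032 -0.0084 -0.0003]
[ 0.004  -0.0113 -0.0004]
[ 0.0048 -0.0142 -0.0005]
```

```bash
python3 -m jog '[[[0.0015,-0.0038,-0.0001,0],[0.0027,-0.007,-0.0002,0],[0.0033,-0.0088,-0.0003,0],[0.0033,-0.0088,-0.0003,0],[0.0033,-0.0088,-0.0003,0]]]' 0;  python3 w.py .5964 -.1907 .05 1
```

```text
clock: 7.15
position: [0.6535, -0.1719, 0.2055]
orientation: [0.003, 0.987, 0.163, -0.001]
contact_force: [-3.3, -0.3, 5.3]
opening: 0.0225
phi 0.31860677525711895 r 0.060163109028015874 crank(mod) 1.5623932247428811 F [-3.3 -0.3  5.3]
[ 0.0007 -0.0029 -0.0001]
```

```bash
python3 -m jog '[[[0,0,0,0],[0,0,0,0],[0,0,0,0],[0,0,0.01,0],[0,0,0.03,0]]]' 0.75; python3 -m jog '[[[0,0,0.05,0],[-0.04,-0.03,0.09,0],[-0.09,-0.07,0.1,0],[-0.14,-0.11,0.1,0],[-0.19,-0.15,0.1,0]]]'; python3 -m jog '[[[-0.04,-0.04,0,0],[-0.08,-0.08,0,0],[-0.12,-0.11,0,0],[-0.15,-0.13,0,0],[-0.15,-0.13,0,0]]]'
python3 - <<'E'
from h import *
a=bot.capture("scene");b=bot.capture("top")
A=cv2.resize(a[80:190,140:270],None,fx=5,fy=5,interpolation=cv2.INTER_CUBIC);B=cv2.resize(b[140:230,275:395],None,fx=5,fy=5,interpolation=cv2.INTER_CUBIC)
cv2.imwrite("pics/a4.png",A[:,:,::-1]);cv2.imwrite("pics/b4.png",B[:,:,::-1])
E
```

```text
clock: 7.78
position: [0.6532, -0.1717, 0.2355]
orientation: [0.003, 0.987, 0.163, -0.002]
contact_force: [-0.4, -0.7, 0.8]
opening: 0.0642
clock: 8.4
position: [0.467, -0.3185, 0.3367]
orientation: [0.004, 0.987, 0.163, -0.001]
contact_force: [0.3, -0.8, -0.2]
opening: 0.0643
clock: 9.02
position: [0.3151, -0.4497, 0.3377]
orientation: [0.004, 0.987, 0.161, -0.001]
contact_force: [-0.7, -0.3, 0.2]
opening: 0.0639
```

View pics/a4.png

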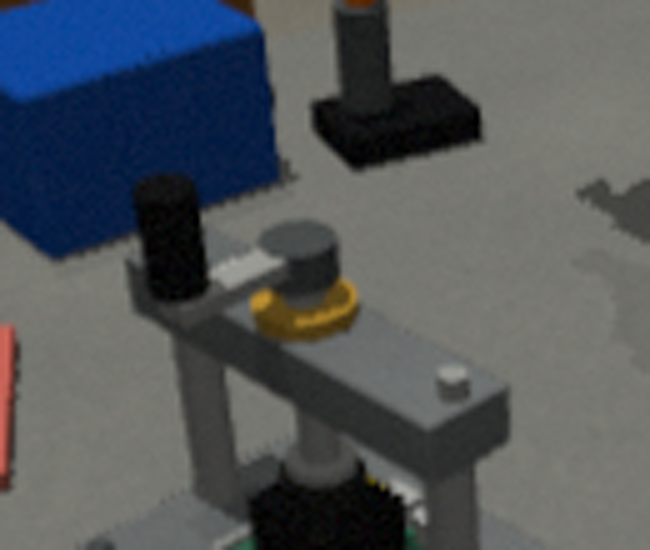

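View pics/b4.png

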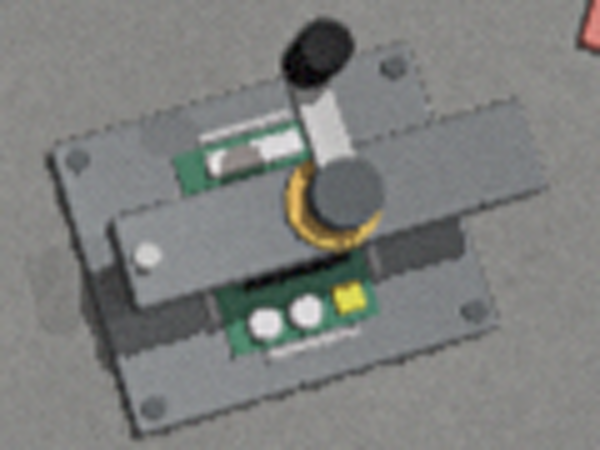

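Run:
```python
from h import *
f=lambda x,y,o:((x+.5)/5-.5+o[0],(y+.5)/5-.5+o[1])
S=(140,80);T=(275,140)
for k in (tri(f(171,238,S),f(318,53,T)),tri(f(167,183,S),f(325,46,T))):
    for h in(np.array([.5964,-.1898]),tri(f(299,237,S),f(348,191,T))[:2]):
        d=k[:2]-h; g=np.arctan2(d[1],d[0]); print(k,h,np.hypot(*d),g,"crank",1.881-g+2*np.pi)
```

```text
[ 0.65374255 -0.17113268  0.22094597] [ 0.5964 -0.1898] 0.060304536326111324 0.3147205818100344 crank 7.849464725369552
[ 0.65374255 -0.17113268  0.22094597] [ 0.59654433 -0.18908506] 0.059949350070191414 0.30412562569329255 crank 7.860059681486294
[ 0.65220093 -0.16927916  0.24437723] [ 0.5964 -0.1898] 0.05945459495301625 0.3524002274379458 crank 7.81178507974164
[ 0.65220093 -0.16927916  0.24437723] [ 0.59654433 -0.18908506] 0.059075638014389004 0.34188485058846246 crank 7.822300456591124
```

The picture shows the arm square to the bridge and pointing away from the robot, with the crank at about 7.81 to 7.86. The robot is clear of everything.

```bash
python3 -c "
from bench import bot
print(bot.finish_job())"
```

```text
the job is handed in; nothing more can be done
None
```

I wound the crank on the loaded press, the one on the robot's right, clockwise from about 3.26 rad to about 7.85. That is a quarter turn past the point where the foot meets the heat sink. I then let go, backed the arm away and handed the job in at about 9 s on the robot's clock.

- **Angle:** the hand position before release gave 7.845 rad. After release the cameras gave 7.85 to 7.86 from the knob's centre and 7.81 to 7.82 from its top, against a target of 7.854. That spread, up to 0.04 rad, is probably how closely I could pick points in the picture.
- **Screw travel:** the knob's measured height was 221 mm against 219.5 mm expected.
- **Forces:** the wrist force readings I saw (one at the end of each move) stayed below about 11 N.
- **Not measured:** contact of the foot with the heat sink was not seen directly. I took it from the crank angle.

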